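# Fit a forming roller to the bench ring bender and set its nut

## Task

Fit the loose forming roller to the empty spindle of the ring bender: slide the brass thrust washer down the spindle fully home, then the roller on top of it, then screw the knurled nut on clockwise until it bottoms out snug against the roller. Now back the nut off a quarter turn so that the roller will run free, and finish while still holding the nut in your grip at that setting, because its locking screw is tightened next. Leave the crank, the ring mandrel and the hammer lying where they are.

Things in the scene. Friction and masses are not known exactly. Their poses are not given: they have to be found in the camera images.
- bender: The ring bender, fixed to the bench: grey cast plate 215 x 150 x 18 mm with a T-barred feed screw lying out behind. Origin on the bench under the empty spindle; x from the feed screw to the two fitted rollers (50 mm wide, axes at x 85, y +/-42, tops 74 mm above the bench); z up. The plate runs from x -62 to 153, the screw to x -140, all below the seat.
- seat (a point): Centre of the round seat (48 mm wide) at the foot of the empty spindle, 28 mm above the bench, same axes as the bender. The washer goes on it. Above it the upright steel spindle: plain shank 22.6 mm in diameter, 28 mm high, then 4 mm of taper to the slimmer threaded part.
- thread (a point): Middle of the spindle's thread, on its axis, 40 mm above the seat, same axes. Right-handed, coarse, rounded two-start thread, 12 mm advance per turn, 21.2 mm over the crests, from 35 to 45 mm above the seat, on a 14.8 mm core.
- spindle_top (a point): Tip of the spindle, on its axis, 53.5 mm above the seat, same axes: a plain 14 mm nose above the thread, its last 5.5 mm tapered to 8.4 mm.
- washer: Brass thrust washer, flat ring 44 mm outside, 26.6 mm bore (a loose fit on the spindle), 6 mm thick, 50 g, lying flat on the bench. Origin: centre of its underside, z up. Goes on first and rests on the seat (its origin then at the seat).
- roller: Loose steel forming roller, ring 50 mm outside with a shallow groove around the middle, 26.6 mm bore (a loose fit on the spindle), 24 mm high, about 0.26 kg, standing on the bench with its axis upright; both ends alike. Origin: centre of its underside, z up. Home on the washer its origin is 6 mm above the seat.
- nut: Round knurled steel nut, 38 mm outside, 20 mm high, about 0.12 kg, lying right way up on the bench. Open 23 mm bore with thread lugs inside (17.6 mm between them, about 6 mm above the underside). Origin: centre of its underside, z up; two small pin holes in its top mark its x axis. Two-start: half a turn makes no difference. It turns freely, then stops hard; 0.1 to 0.5 N m is snug.
- nut_top (a point): Centre of the nut's top face, same axes as the nut. Set over the nose with x 60 degrees counter-clockwise of the seat's x, the nut rests with its underside 37 mm above the seat, and 240 degrees clockwise bottom it: underside at 30 mm, x axes parallel within 5 degrees. It sinks 1 mm per 30 degrees, with 0.8 mm of play. Set down at other angles it rests up to 41 mm up; turn it on until it catches.
- crank: The bender's crank handle, lifted off and lying on the bench: dark steel arm about 115 mm long with an upright wooden grip 59 mm high. Leave it alone.
- mandrel: Ring mandrel, tapered steel bar 320 mm long, 25 mm thick at most, lying on the bench. Leave it alone.
- hammer: Small hammer with a wooden handle, 230 mm long, lying on the bench. Leave it alone.

How it is judged:
On the way, in this order (a step that is already met when the one before it is completed fails the run):
1. the washer is on the spindle, flat on the seat, with the roller not yet on (z of washer in the frame of seat between -0.0015 and 0.0015 m and horizontal distance between washer and seat below 0.003 m and angle between washer's own z axis and vertical below 0.06 rad and not (horizontal distance between roller and seat below 0.02 m)), for 0.2 s.
2. the roller is on the spindle, flat on the washer (z of washer in the frame of seat between -0.0015 and 0.0015 m and horizontal distance between each of washer, roller and seat below 0.003 m and angle between each of washer, roller's own z axis and vertical below 0.06 rad and z of roller in the frame of seat between 0.0045 and 0.0075 m), for 0.2 s.
3. the nut is screwed down until it bottoms out on the roller, snug between thread and roller (all of step 2 and z of nut in the frame of seat between 0.0285 and 0.0307 m and horizontal distance between nut and seat below 0.003 m and angle between nut's own z axis and vertical below 0.09 rad and angle between the x axis of nut and the x axis of seat, either way round below 0.21 rad and contact force between nut and roller above 2 N), for 0.1 s.
At the end, for the whole second after the job is handed in: Washer and roller lie home on the spindle (1.5 mm in height, 3 mm sideways); the nut is on its thread, a quarter turn (within 30 degrees) back from bottomed out, 0.7 to 4.5 mm above that height, upright, clear of the roller, not turning, and gripped by the fingers with over 2 N (all of step 2 and z of nut in the frame of seat between 0.0307 and 0.0345 m and horizontal distance between nut and seat below 0.003 m and angle between nut's own z axis and vertical below 0.09 rad and angle between the x axis of nut and the x axis of seat, either way round above 1.047 rad and contact force between the fingers and nut above 2 N and contact force between nut and roller below 0.5 N and angular speed of nut below 0.1 rad/s); the arm keeps its last pose, push and grip.
It fails at once if the crank is moved by more than 20 mm (distance of crank from where it was at the start of the episode above 0.02 m).
It fails at once if the mandrel is moved by more than 20 mm (distance of mandrel from where it was at the start of the episode above 0.02 m).
It fails at once if the hammer is moved by more than 20 mm (distance of hammer from where it was at the start of the episode above 0.02 m).
It also fails if it takes over 72 s, if anything falls off the work surface, if the arm or the gripper's body presses on something with over 40 N, if the wrist force passes 120 N, or if a joint passes its speed limit or range.

## Robot

A 7-joint arm with a two-finger parallel gripper is mounted at the origin on the work surface. World frame = base frame: x ahead of the robot, y to its left, z up, the work surface at z = 0. Lengths are in m, angles in rad, forces in N, time in s.
With the tool pointing down it reaches from about 0.4 to 0.9 m from the base axis. Payload 5.6 kg.
Tool frame: the origin (TCP) lies midway between the tips of the shut fingers; the grasp point (between the pads) lies 19 mm behind it; z points along the fingers, y is the line along which they close (so a half turn about z gives the same grasp; the last joint's range is limited). The gripper opens to 92 mm and grips with 3 to 60 N. Pads are 20 mm wide; open, the fingers measure 128 mm over their backs; the gripper's body (75 mm by 189 mm) begins 69 mm behind the grasp point.
Start: joints at [-1.256, 0.468, -0.012, 1.603, 0.006, 1.071, -0.056], TCP at [0.228, 0.609, 0.215] pointing down, gripper open.
Joint ranges: [-2.53, 2.53], [-0.31, 2.02], [-1.57, 1.55], [0.28, 2.44], [-1.29, 4.43], [0.15, 1.84], [-2.92, 2.92]. Speed limits (rad/s): [2.57, 2.57, 3.14, 3.14, 3.14, 3.14, 3.14].

## Interface

Orientations are given as a 3x3 rotation matrix whose columns are the frame's x, y, z axes.
In Python, from station import env, effector, solver, viewer, workorder, search_frame, tip_of gives the robot as it stands. Calls block until the motion is done:
- env.reach(position, orientation): joint-space move of the TCP to a pose.
- env.movel(position, frame=None, rate=0.15): straight line of the TCP; frame=None keeps the orientation; rate is the mean speed in m/s.
- env.goto_joints(angles): joint-space move.
- effector.release() and effector.grasp(squeeze=None): open the fingers fully, or close them until they stop; squeeze is the grip in N (None keeps the last).
- env.pause(seconds).
- solver.inverse_kinematics(position, orientation): joint angles nearest the present ones, or None.
- env.sense(): the state.
- viewer.read_camera(name): name is "side" or "top" or "wrist"; returns (picture, depth): 400x640x3 uint8, red, green, blue; 400x640 float32, m along the optical axis (not along the pixel's ray), 0 where there is no reading.
- viewer.camera_info(name): a dict with "intrinsics" (3x3 intrinsics, pixels), "dist_coeffs" ([k1, k2, p1, p2, k3] as OpenCV has them; the pictures are not rectified), "eye" and "rotation" of the camera in the world; the wrist camera has in their place "T_tool_cam" (4x4, takes a point from camera to tool coordinates, whose origin is the TCP and whose axes are the flange's). Camera axes: x right, y up, looking along -z (the intrinsics and any distortion apply to the point x, -y, -z); pixel columns grow to the right and rows downward; lengths in m; the calibration is good to about 2 mm. A picture is of the moment at which its call begins: read the wrist's pose just before it. camera_info takes no time and is no camera call.
A pose or a line that the arm cannot do raises env.PlanningError and nothing moves.
- workorder.finish_job(): hands the job in; it is judged then, once.
Trained networks look in the newest picture that a camera, given by its name, has taken for a name from the list of things; names that differ only in an ending like _2 or _b are one class to them, and where a whole thing is asked for, a point or a joint stands for the part that bears it (a point fixed in the world has none). Each returns a list of dicts, best first, with "score" (0 to 1); they miss things now and then, are a little off and sometimes report something else, mostly with a low value. They report only what shows in the picture. A call takes as long as a camera call.
- search_frame(camera, name): "at" ([x, y, z] in m, in world coordinates, good to about 4 mm: the middle of the surface that is visible of it).
- tip_of(camera, name): "at" ([x, y, z] in m, in world coordinates, good to about 4 mm: a listed point, or the origin of a listed thing).
The state is a dict: "t": time; "joint_positions": joint angles; "joint_velocities": joint speeds; "tau": joint torques, N m; "ee_pos": TCP position; "tcp_rot": TCP orientation; "wrist_force": force on the tool from outside, world axes, zero at the start; "moment": the same for the moment, N m; "gripper_width": finger opening in m; "grasp_force": force on a finger pad.
Only numpy, scipy, OpenCV 4.12 (cv2) and the standard library are available. Lean on these libraries where they do the work, as an engineer would, in place of code of your own. Each camera call takes 0.05 s, during which the arm holds its last target. There are 200 camera calls.

## Working session

There is one attempt and no reset: what is moved stays moved. The work goes in short steps, each a Python script; the robot and the scene stay as the last script left them, time stands still between calls to the robot, and variables do not carry over. Pictures are saved under pics/ and viewed, at most 10 in all, crops included, and the job is handed in when it is done.

```bash
ls; mkdir -p pics
python3 - <<'E'
from station import *
import cv2,numpy as np
s=env.sense();print(s['t'],s['ee_pos'],s['tcp_rot'],s['gripper_width'])
for c in ["top","side"]:
    p,d=viewer.read_camera(c);cv2.imwrite(f"pics/{c}0.png",p[:,:,::-1]);np.savez(f"{c}0.npz",p=p,d=d)
    i=viewer.camera_info(c);print(c,i)
    for n in ["bender","seat","spindle_top","washer","roller","nut","nut_top"]:
        print(n,[(np.round(r['at'],4).tolist(),round(r['score'],2)) for r in tip_of(c,n)[:2]])
print(env.sense()['t'])
E
```

```text
pics
0.0 [0.22750417 0.60825611 0.21363512] [[-9.36635551e-01  3.50304999e-01 -5.02739182e-04]
 [ 3.50305337e-01  9.36634015e-01 -1.70068242e-03]
 [-1.24874936e-04 -1.76903184e-03 -9.99998427e-01]] 0.09189738114019641
top {'intrinsics': array([[435.306505  ,   0.        , 320.91944497],
       [  0.        , 435.306505  , 201.46875379],
       [  0.        ,   0.        ,   1.        ]]), 'dist_coeffs': array([-0.04794512,  0.        ,  0.        ,  0.        ,  0.        ]), 'eye': array([0.41078179, 0.09112691, 1.47099013]), 'rotation': array([[ 5.02197917e-04,  9.97226350e-01, -7.44268357e-02],
       [-9.99961155e-01,  1.15572470e-03,  8.73798692e-03],
       [ 8.79976774e-03,  7.44195564e-02,  9.97188194e-01]])}
bender [([0.5596, 0.1447, -0.004], 0.65)]
seat [([0.5555, 0.1418, 0.0272], 0.97), ([0.4406, -0.1209, -0.0039], 0.43)]
spindle_top [([0.5537, 0.1396, 0.0861], 0.68)]
washer [([0.5619, 0.1432, -0.0015], 0.53), ([0.5119, -0.2522, -0.0032], 0.38)]
roller [([0.5635, -0.1741, -0.0031], 0.48)]
nut [([0.4434, -0.1197, -0.0045], 0.56)]
nut_top [([0.439, -0.1218, 0.0184], 0.6)]
side {'intrinsics': array([[410.27327352,   0.        , 322.73451378],
       [  0.        , 410.27327352, 197.79574804],
       [  0.        ,   0.        ,   1.        ]]), 'dist_coeffs': array([0.00623874, 0.        , 0.        , 0.        , 0.        ]), 'eye': array([ 0.35988685, -0.79201804,  0.93909957]), 'rotation': array([[ 0.98963485,  0.08409695, -0.11640688],
       [-0.1422659 ,  0.68463132, -0.71487088],
       [ 0.01957734,  0.72402186,  0.68949914]])}
bender [([0.5627, 0.1433, -0.0032], 0.96)]
seat [([0.5544, 0.1445, 0.0269], 0.96)]
spindle_top [([0.555, 0.1452, 0.0822], 0.71)]
washer [([0.5071, -0.25, 0.0014], 0.53)]
roller [([0.5642, -0.1719, 0.0051], 0.62)]
nut [([0.4422, -0.1211, 0.0024], 0.72)]
nut_top [([0.4457, -0.1209, 0.021], 0.5)]
0.8
```

View pics/top0.png

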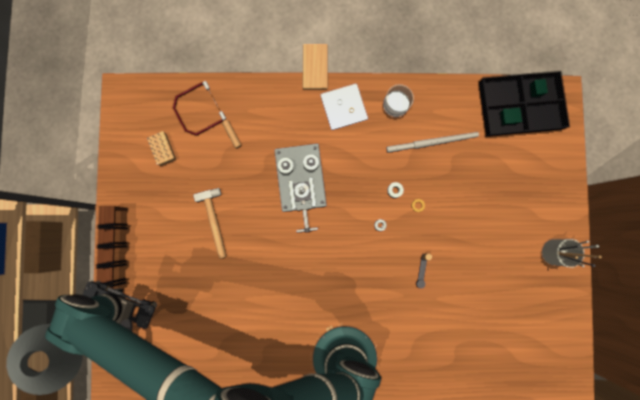

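View pics/side0.png

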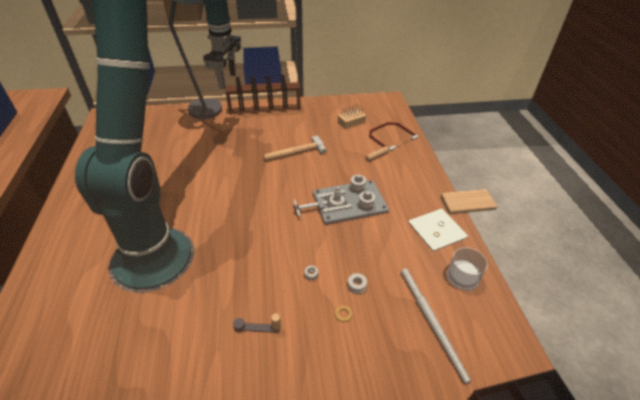

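The top view shows the washer at (419,205), roller (396,190), nut (380,225) and spindle (303,190). The bender's rollers are at (286,166) and (311,161). The crank is at (424,270), well clear. Next I'll take close wrist views.

```bash
cat > h.py <<'E'
from station import *
import cv2,numpy as np
def R(y): c,s=np.cos(y),np.sin(y); return np.array([[c,s,0],[s,-c,0],[0,0,-1.]])
def ik(p,y):
    return solver.inverse_kinematics(np.array(p,float),R(y))
def snap(tag):
    s=env.sense();p,d=viewer.read_camera("wrist")
    i=viewer.camera_info("wrist");T=np.eye(4);T[:3,:3]=s['tcp_rot'];T[:3,3]=s['ee_pos'];T=T@i['T_tool_cam']
    cv2.imwrite(f"pics/{tag}.png",p[:,:,::-1]);np.savez(f"{tag}.npz",p=p,d=d,T=T,K=i['intrinsics'],D=i['dist_coeffs'])
def nets(names,cam="wrist"):
    for n in names: print(n,[(np.round(r['at'],4).tolist(),round(r['score'],2)) for r in tip_of(cam,n)[:2]])
def rays(f,uv):
    u=cv2.undistortPoints(np.array(uv,float).reshape(-1,1,2),f['K'],f['D'])[:,0]
    v=np.c_[u[:,0],-u[:,1],-np.ones(len(u))]; return v@f['T'][:3,:3].T
def at_z(f,uv,z):
    r=rays(f,uv);o=f['T'][:3,3];return o+r*((z-o[2])/r[:,2])[:,None]
def cloud(f):
    d=f['d'];v,u=np.nonzero(d>0);return o_(f,u,v,d[v,u]),u,v
def o_(f,u,v,d): return f['T'][:3,3]+rays(f,np.c_[u,v])*d[:,None]
E
python3 - <<'E'
from h import *
print(viewer.camera_info("wrist"))
for nm,p in [("seat",[.555,.143,.25]),("nut",[.5,-.17,.25])]:
    for y in np.arange(-180,180,30):
        q=ik(p,np.radians(y)); print(nm,y,None if q is None else np.round(q,2).tolist())
E
```

```text
{'intrinsics': array([[339.52663537,   0.        , 315.54957765],
       [  0.        , 339.52663537, 198.43603569],
       [  0.        ,   0.        ,   1.        ]]), 'dist_coeffs': array([0.00305745, 0.        , 0.        , 0.        , 0.        ]), 'T_tool_cam': array([[-4.92016797e-04,  9.71225859e-01,  2.38159796e-01,
         6.81698410e-02],
       [ 9.99999589e-01,  6.59299475e-04, -6.22741985e-04,
         8.53812451e-04],
       [-7.61841748e-04,  2.38159392e-01, -9.71225784e-01,
        -1.69403431e-01],
       [ 0.00000000e+00,  0.00000000e+00,  0.00000000e+00,
         1.00000000e+00]])}
seat -180 [-0.5, 0.3, 0.23, 1.77, -0.08, 1.08, 1.33]
seat -150 [-0.41, 0.3, 0.13, 1.77, -0.04, 1.08, 1.82]
seat -120 [-0.34, 0.3, 0.04, 1.76, -0.01, 1.08, 2.32]
seat -90 [-0.27, 0.31, -0.06, 1.76, 0.02, 1.08, 2.81]
seat -60 [-1.24, 0.63, 1.36, 1.81, -0.65, 1.25, -2.31]
seat -30 [-1.24, 0.63, 1.36, 1.81, -0.65, 1.25, -1.79]
seat 0 [-0.88, 0.35, 0.72, 1.79, -0.25, 1.09, -1.64]
seat 30 [-0.8, 0.33, 0.61, 1.79, -0.21, 1.09, -1.16]
seat 60 [-0.78, 0.33, 0.59, 1.79, -0.2, 1.09, -0.64]
seat 90 [-0.72, 0.32, 0.51, 1.79, -0.17, 1.08, -0.15]
seat 120 [-0.64, 0.31, 0.41, 1.78, -0.14, 1.08, 0.34]
seat 150 [-0.57, 0.3, 0.32, 1.78, -0.11, 1.08, 0.83]
nut -180 [-0.42, 0.27, 0.83, 1.9, -0.23, 1.07, 2.07]
nut -150 [-0.4, 0.26, 0.8, 1.9, -0.22, 1.06, 2.58]
nut -120 [1.23, 0.58, -1.31, 1.81, 0.6, 1.23, 2.36]
nut -90 [-0.75, 0.51, 1.37, 1.92, -0.54, 1.17, -2.32]
nut -60 [-0.75, 0.51, 1.37, 1.92, -0.54, 1.17, -1.8]
nut -30 [-0.75, 0.51, 1.37, 1.92, -0.54, 1.17, -1.27]
nut 0 [-0.57, 0.32, 1.03, 1.91, -0.31, 1.08, -0.99]
nut 30 [-0.54, 0.31, 0.98, 1.91, -0.29, 1.08, -0.49]
nut 60 [-0.52, 0.3, 0.96, 1.91, -0.28, 1.08, 0.03]
nut 90 [-0.5, 0.29, 0.93, 1.91, -0.26, 1.07, 0.54]
nut 120 [-0.48, 0.28, 0.9, 1.91, -0.25, 1.07, 1.05]
nut 150 [-0.45, 0.27, 0.85, 1.9, -0.24, 1.07, 1.55]
```

Run:
```python
from h import *
env.reach(np.array([.56,.143,.22]),R(np.radians(170)))
snap("w1"); nets(["seat","spindle_top","bender"])
print(env.sense()['t'],np.round(env.sense()['joint_positions'],2))
env.reach(np.array([.51,-.18,.22]),R(np.radians(150)))
snap("w2"); nets(["washer","roller","nut","nut_top"])
print(env.sense()['t'],np.round(env.sense()['joint_positions'],2))
```

```text
seat [([0.5594, 0.1407, 0.0291], 0.69), ([0.5583, 0.1432, 0.0829], 0.55)]
spindle_top [([0.5603, 0.1418, 0.0815], 0.97)]
bender [([0.5581, 0.1441, 0.0051], 0.92)]
3.0583 [-0.51  0.34  0.25  1.79 -0.1   1.02  1.18]
washer [([0.5097, -0.2484, -0.0], 0.65), ([0.5624, -0.1706, 0.003], 0.65)]
roller [([0.5603, -0.1683, 0.003], 0.76), ([0.4452, -0.1254, 0.0194], 0.43)]
nut [([0.4439, -0.1195, -0.0023], 0.61)]
nut_top [([0.4455, -0.125, 0.0193], 0.69)]
4.55 [-0.12  0.29  0.48  1.89 -0.16  1.    1.47]
```

View pics/w1.png

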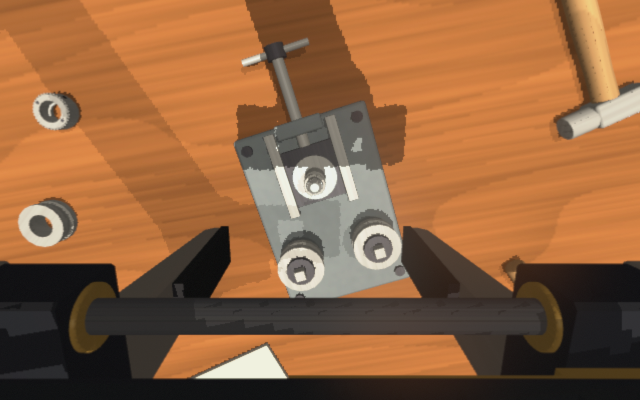

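View pics/w2.png

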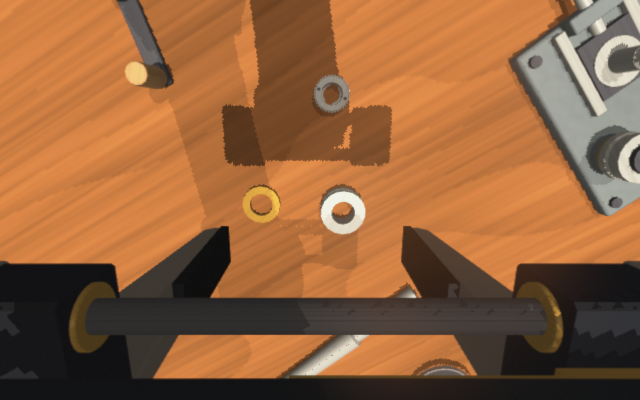

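w1 shows the spindle tip at (315,187) and the fitted rollers at (302,270) and (377,247). w2 shows the washer at (261,204), roller (343,212) and nut (331,94), whose pin holes lie left and right at about (318,92) and (346,95). I'll refine these with depth.

```bash
cat > loc.py <<'E'
from h import *
def blob(f,c,z0,z1,r):
    P,u,v=cloud(f);m=(P[:,2]>z0)&(P[:,2]<z1)&(np.hypot(P[:,0]-c[0],P[:,1]-c[1])<r)
    Q=P[m];cc,rad=cv2.minEnclosingCircle(Q[:,:2].astype(np.float32)*1000)
    return np.array(cc)/1000,rad,len(Q),np.median(Q[:,2])
E
python3 - <<'E'
from loc import *
f=dict(np.load("w1.npz"))
print("tip",blob(f,(.559,.142),.0765,.09,.012))
for x,y,n in [(302,270,'a'),(377,247,'b')]:
    c=at_z(f,[[x,y]],.074)[0];b=blob(f,c,.068,.08,.035);print(n,c,b)
    if n=='a':A=b[0]
    else:B=b[0]
print("dist",np.linalg.norm(A-B)); S=blob(f,(.559,.142),.0765,.09,.012)[0];M=(A+B)/2-S
print("yaw",np.degrees(np.arctan2(M[1],M[0])),np.linalg.norm(M),"perp",np.degrees(np.arctan2(*(B-A)[::-1])))
print("table/plate z",blob(f,(.42,.3),-.02,.02,.05)[3])
f=dict(np.load("w2.npz"))
for n,c,z,r in [("washer",(.5095,-.249),.006,.035),("roller",(.561,-.17),.024,.04),("nut",(.444,-.122),.020,.035)]:
    print(n,blob(f,c,z-.0025,z+.004,r))
g=f['p'][65:125,300:360];cv2.imwrite("pics/nutcrop.png",cv2.resize(g[:,:,::-1],None,fx=10,fy=10,interpolation=cv2.INTER_CUBIC))
E
```

```text
tip (array([0.55681946, 0.14484663]), 6.651401996612549, 134, np.float64(0.07986170127764111))
a [0.64002938 0.11782972 0.074     ] (array([0.64626807, 0.11454112]), 7.100709915161133, 116, np.float64(0.07290531487190571))
b [0.62853654 0.19553608 0.074     ] (array([0.63544751, 0.19738611]), 6.916586399078369, 116, np.float64(0.07318874322054691))
dist 0.08354864538125506
yaw 7.535599955828396 0.08477044414259233 perp 97.44139668072876
table/plate z -0.0005266042966858842
washer (array([ 0.50769116, -0.24915404]), 22.07208251953125, 689, np.float64(0.005267282625976644))
roller (array([ 0.55921497, -0.16975243]), 24.962867736816406, 1077, np.float64(0.023307875218934737))
nut (array([ 0.44109317, -0.11793401]), 18.937824249267578, 634, np.float64(0.019251603474617712))
```

View pics/nutcrop.png

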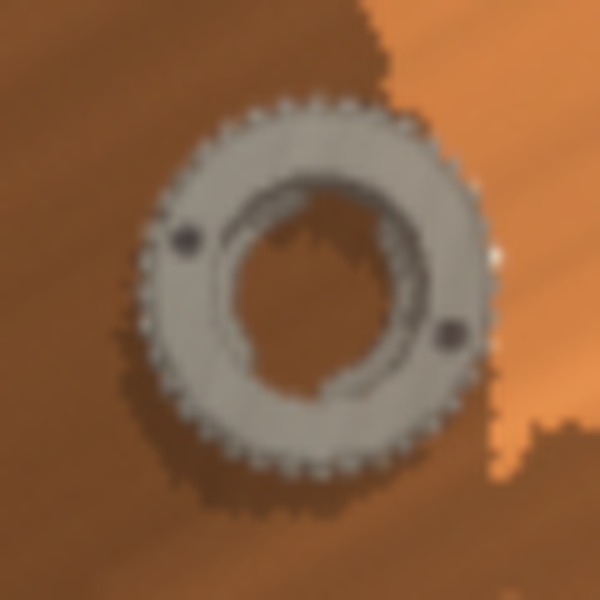

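```bash
cat >> h.py <<'E'
S=np.array([.5568,.1448]);SY=np.radians(7.5)
def st(tag=""):
    s=env.sense();print(tag,round(s['t'],2),"p",np.round(s['ee_pos'],4),"F",np.round(s['wrist_force'],1),"M",np.round(s['moment'],2),"w",round(s['gripper_width'],4),"g",np.round(s['grasp_force'],1),"q7",round(s['joint_positions'][6],2));return s
def pick(xy,yaw,z,sq):
    env.reach(np.array([*xy,z+.07]),R(yaw)); env.movel(np.array([*xy,z]),rate=.12); st("down")
    effector.grasp(squeeze=sq); st("grip"); env.movel(np.array([*xy,.11 if z<.01 else z+.1]),rate=.2); st("up")
E
python3 - <<'E'
from loc import *
f=dict(np.load("w2.npz"));h=at_z(f,[[318.6,89],[345.1,98.4]],.0193)[:,:2]
d=h[1]-h[0];print("nut holes",h,h.mean(0),np.linalg.norm(d),"yaw",np.degrees(np.arctan2(d[1],d[0])))
pick((.5077,-.2492),np.radians(95),.002,20)
env.reach(np.array([*S,.11]),R(SY+np.pi)); st("over")
snap("w3")
E
```

```text
nut holes [[ 0.4306554  -0.12734432]
 [ 0.45260175 -0.10794586]] [ 0.44162858 -0.11764509] 0.029290650570065118 yaw 41.47357721694502
down 5.97 p [ 0.5083 -0.2495  0.0027] F [-0.2 -0.5  0.6] M [-0.01  0.05  0.04] w 0.0917 g 0.0 q7 0.93
grip 6.78 p [ 0.5077 -0.2492  0.002 ] F [-0.4 -0.3  0.3] M [-0.07  0.02 -0.02] w 0.0426 g 20.0 q7 0.93
up 7.47 p [ 0.5072 -0.2486  0.1092] F [-0.3  0.2 -1.3] M [-0.08  0.09 -0.  ] w 0.0431 g 20.0 q7 0.83
over 8.95 p [0.5571 0.1428 0.1098] F [ 0.6 -0.  -0.9] M [ 0.09 -0.   -0.01] w 0.0425 g 20.0 q7 1.51
```

View pics/w3.png

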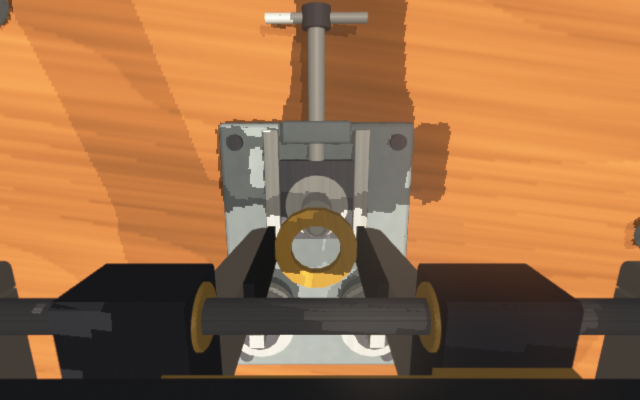

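The washer is held level at (316,246), with the seat behind it at (316,205), so it is centred sideways. I'll check the other direction from depth, then lower it.

Run:
```python
from loc import *
f=dict(np.load("w3.npz"));P,u,v=cloud(f)
m=(P[:,2]>.108)&(P[:,2]<.122)&(np.abs(u-316)<42)&(v>200)&(v<292);Q=P[m]
print("washer",cv2.minEnclosingCircle(Q[:,:2].astype(np.float32)*1000),len(Q),np.percentile(Q[:,2],[5,50,95]))
m=(np.hypot(P[:,0]-S[0],P[:,1]-S[1])<.027)&(P[:,2]<.0295)&(P[:,2]>.024);Q=P[m]
print("seat",cv2.minEnclosingCircle(Q[:,:2].astype(np.float32)*1000),len(Q))
m=(np.hypot(P[:,0]-S[0],P[:,1]-S[1])<.015)&(P[:,2]<.09)&(P[:,2]>.0765);Q=P[m]
print("tip",len(Q),cv2.minEnclosingCircle(Q[:,:2].astype(np.float32)*1000) if len(Q) else 0)
st()
```

```text
washer ((556.3248291015625, 144.7808837890625), 23.605506896972656) 3693 [0.11006782 0.11304184 0.11407906]
seat ((556.7841186523438, 144.80606079101562), 26.989307403564453) 2087
tip 137 ((558.2593994140625, 145.195556640625), 5.971421718597412)
 9.0 p [0.5572 0.1427 0.1098] F [-0.1 -0.1 -1.7] M [0.09 0.04 0.07] w 0.0425 g 20.0 q7 1.51
```

Run:
```python
from h import *
S2=S+[.0012,0]
env.movel(np.array([*S2,.09]),R(SY+np.pi),rate=.1);env.pause(.3);st("a")
for z in (.075,.06,.045,.034,.031):
    env.movel(np.array([*S2,z]),rate=.06);s=st(z)
    if np.linalg.norm(s['wrist_force'])>15: break
```

```text
a 9.65 p [0.5583 0.1449 0.0904] F [-0.1 -0.1 -1.2] M [ 0.06 -0.03  0.02] w 0.0428 g 20.0 q7 1.52
0.075 10.05 p [0.5575 0.1446 0.0743] F [-0.6 -0.4 -1.2] M [ 0.07 -0.02 -0.02] w 0.0429 g 20.0 q7 1.53
0.06 10.45 p [0.5577 0.1448 0.0594] F [ 0.2 -0.8  0. ] M [ 0.06 -0.01 -0.01] w 0.0426 g 20.0 q7 1.53
0.045 10.85 p [0.558  0.1436 0.0455] F [-2.5 -2.3  6.4] M [-0.66  0.62  0.01] w 0.0433 g 20.0 q7 1.54
0.034 11.18 p [0.5595 0.1443 0.0342] F [ 4.8 -1.3 -0.4] M [-0.38 -0.86 -0.01] w 0.043 g 20.0 q7 1.54
0.031 11.43 p [0.5594 0.1446 0.031 ] F [ 5.7 -2.1 -1.8] M [-0.34 -1.29 -0.  ] w 0.0431 g 20.0 q7 1.54
```

```bash
python3 - <<'E'
from h import *
env.movel(np.array([.5598,.1442,.0302]),rate=.06);st("seat")
effector.release();st("rel")
env.movel(np.array([.5595,.1442,.12]),rate=.2)
env.movel(np.array([.53,.15,.20]),rate=.2);env.pause(.2);snap("w4");nets(["washer"]);st()
E
python3 - <<'E'
from loc import *
f=dict(np.load("w4.npz"));P,u,v=cloud(f)
for n,z0,z1,r in [("tip",.0765,.09,.015),("washer top",.031,.036,.03),("seat",.02,.0305,.03)]:
    m=(np.hypot(P[:,0]-.5585,P[:,1]-.1445)<r)&(P[:,2]<z1)&(P[:,2]>z0);Q=P[m]
    print(n,len(Q),cv2.minEnclosingCircle(Q[:,:2].astype(np.float32)*1000),np.percentile(Q[:,2],[5,50,95]))
p=f['p'];cv2.imwrite("pics/w4c.png",cv2.resize(p[100:360,180:500,::-1],None,fx=2,fy=2))
E
```

```text
seat 11.68 p [0.5595 0.1444 0.0299] F [ 1.3 -1.1 -0.5] M [-0.13 -0.43 -0.01] w 0.0427 g 20.0 q7 1.54
rel 12.53 p [0.5598 0.1442 0.0302] F [-0.6  0.4 -0.3] M [ 0.04 -0.02  0.02] w 0.0917 g 0.0 q7 1.54
washer [([0.5566, 0.1461, 0.0247], 0.93)]
 14.0 p [0.5297 0.1497 0.1989] F [ 0.7 -0.1  0.5] M [ 0.06  0.04 -0.06] w 0.0919 g 0.0 q7 1.45
tip 145 ((556.9015502929688, 144.8341827392578), 6.622809410095215) [0.07674804 0.07996933 0.08154857]
washer top 720 ((554.8817138671875, 145.60317993164062), 21.89565086364746) [0.0319901  0.03330736 0.03455392]
seat 1065 ((558.4841918945312, 144.53330993652344), 29.97736167907715) [0.02504305 0.02651726 0.02829942]
```

View pics/w4c.png

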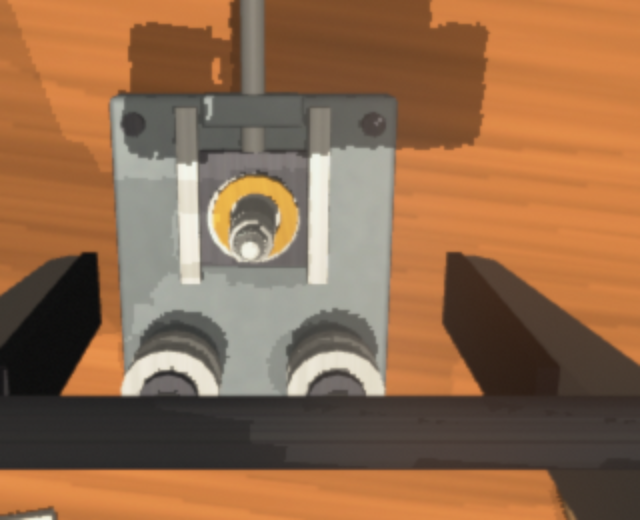

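The washer lies flat on the seat around the spindle, inside its clearance. To cancel camera bias, I'll look at the roller from the same relative pose and yaw as the spindle in w4.

Run:
```python
from loc import *
Y=SY+np.pi
env.reach(np.array([.51,-.165,.20]),R(Y));env.pause(.2);st();snap("w5")
f=dict(np.load("w5.npz"))
c=blob(f,(.559,-.17),.0215,.028,.04);n=blob(f,(.441,-.118),.0175,.024,.035);print(c,n)
p=f['p'];import sys
if abs(c[1]-25)<1:
    pick(c[0]-[0,.0015],Y,.004,40)
    env.reach(np.array([.5568,.1432,.125]),R(Y));env.pause(.2);st("over");snap("w6")
```

```text
15.4 p [ 0.5105 -0.1636  0.1999] F [-0.3 -0.2 -0.8] M [ 0.    0.04 -0.01] w 0.0923 g 0.0 q7 2.09
(array([ 0.5593855, -0.1698185]), 25.16278839111328, 1174, np.float64(0.023370495160763838)) (array([ 0.4414447 , -0.11793734]), 18.940336227416992, 677, np.float64(0.019262579933049417))
down 16.78 p [ 0.56   -0.1716  0.0048] F [ 0.3 -0.2  0.8] M [ 0.03 -0.02  0.  ] w 0.0918 g 0.0 q7 2.21
grip 17.5 p [ 0.5594 -0.1713  0.0041] F [-0.1  0.3  1.5] M [0.07 0.05 0.08] w 0.0496 g 40.0 q7 2.21
up 18.18 p [ 0.5584 -0.1708  0.109 ] F [ 0.1  0.3 -4.1] M [ 0.07  0.06 -0.01] w 0.0494 g 40.0 q7 2.15
over 19.58 p [0.5572 0.1414 0.1249] F [-0.7 -0.6 -4.2] M [-0.01  0.    0.01] w 0.0491 g 40.0 q7 1.57
```

View pics/w6.png

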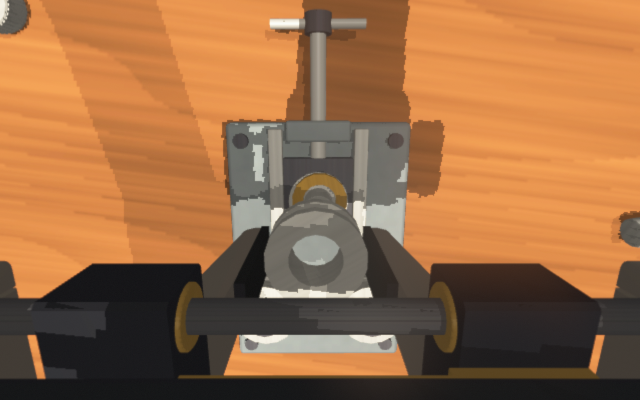

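The roller is held at (316,255) and the spindle is at (318,190). They line up once the 2 mm settling error in y is corrected, so I'll lower with force feedback.

Run:
```python
from h import *
c=np.array([.5568,.1432]);Y=SY+np.pi
env.movel(np.array([*c,.11]),R(Y),rate=.1);env.pause(.2);st("a")
for z in (.085,.075,.068,.062,.056,.05,.044,.04,.0385):
    env.movel(np.array([*c,z]),rate=.06);s=st(z);F=s['wrist_force']
    if F[2]+4.2>25: print("blocked");break
    c=c+np.clip(F[:2]*.00012,-.0008,.0008)
print(c)
```

```text
a 20.13 p [0.5571 0.1432 0.1104] F [-0.1  0.5 -3.4] M [ 0.08 -0.01  0.03] w 0.0494 g 40.0 q7 1.58
0.085 20.7 p [0.5567 0.1431 0.0846] F [-0.3  0.  -2.5] M [ 0.02 -0.07  0.01] w 0.0489 g 40.0 q7 1.6
0.075 21.02 p [0.5564 0.1431 0.0745] F [ 0.2  0.2 -3.2] M [ 0.01 -0.03 -0.02] w 0.0492 g 40.0 q7 1.6
0.068 21.28 p [0.5564 0.1431 0.0676] F [-0.5 -0.2 -3.3] M [ 0.08  0.   -0.01] w 0.0496 g 40.0 q7 1.61
0.062 21.53 p [0.5564 0.1431 0.0616] F [-0.4 -0.4 -2.9] M [0.05 0.01 0.02] w 0.0493 g 40.0 q7 1.61
0.056 21.78 p [0.5563 0.143  0.0555] F [ 0.3 -0.2 -3.1] M [ 0.02 -0.02 -0.03] w 0.0497 g 40.0 q7 1.61
0.05 22.03 p [0.5564 0.1431 0.0495] F [ 0.8 -0.3 -3.1] M [ 0.03 -0.03  0.07] w 0.0489 g 40.0 q7 1.62
0.044 22.28 p [0.5564 0.143  0.0435] F [-0.7 -0.4 -2.5] M [ 0.05 -0.03 -0.  ] w 0.049 g 40.0 q7 1.62
0.04 22.53 p [0.5565 0.143  0.0397] F [ 1.   0.8 -2.6] M [ 0.09 -0.04  0.07] w 0.0494 g 40.0 q7 1.62
0.0385 22.78 p [0.5568 0.1431 0.0385] F [-0.   0.2 -2.3] M [ 0.01  0.01 -0.01] w 0.0495 g 40.0 q7 1.62
[0.55684352 0.14316343]
```

Run:
```python
from loc import *
f=dict(np.load("w6.npz"));P,u,v=cloud(f)
m=(P[:,2]>.138)&(P[:,2]<.155)&(np.abs(u-316)<60)&(v>200)&(v<300);Q=P[m]
zt=np.median(Q[:,2]);Q=Q[np.abs(Q[:,2]-zt)<.004]
print("held roller",cv2.minEnclosingCircle(Q[:,:2].astype(np.float32)*1000),zt,f['T'][:3,3])
effector.release();env.movel(np.array([.5568,.1432,.13]),rate=.2)
env.movel(np.array([.53,.148,.20]),rate=.2);env.pause(.1);snap("w7");st()
f=dict(np.load("w7.npz"))
print("roller",blob(f,(.557,.144),.054,.061,.028));print("tip",blob(f,(.557,.144),.0765,.09,.013))
Y=np.radians(189.5)
env.reach(np.array([.4114,-.113,.20]),R(Y));env.pause(.2);st();snap("w8")
f=dict(np.load("w8.npz"));c=blob(f,(.441,-.118),.0175,.024,.035);print(c)
uv=(f['T'][:3,:3].T@(np.array([*c[0],.0193])-f['T'][:3,3]));k=f['K'];x=int(k[0,0]*uv[0]/-uv[2]+k[0,2]);y=int(k[1,1]*-uv[1]/-uv[2]+k[1,2]);print(x,y)
cv2.imwrite("pics/w8c.png",cv2.resize(f['p'][y-30:y+30,x-30:x+30,::-1],None,fx=10,fy=10,interpolation=cv2.INTER_CUBIC))
```

```text
held roller ((552.3551635742188, 142.52432250976562), 28.879932403564453) 0.1441146299294904 [0.48994379 0.13436432 0.29433148]
 24.83 p [0.5294 0.1475 0.1982] F [0.4 0.5 0.5] M [ 0.03 -0.01  0.03] w 0.0918 g 0.0 q7 1.5
roller (array([0.55678156, 0.14486165]), 25.158119201660156, 1585, np.float64(0.05724929491186731))
tip (array([0.55688641, 0.14510716]), 6.457102298736572, 142, np.float64(0.07988951134495534))
 26.14 p [ 0.412  -0.1122  0.1999] F [-0.1 -0.2  0.2] M [ 0.03 -0.04 -0.  ] w 0.0923 g 0.0 q7 2.0
(array([ 0.44110312, -0.11794105]), 19.049707412719727, 565, np.float64(0.01920211021056989))
304 206
```

View pics/w8c.png

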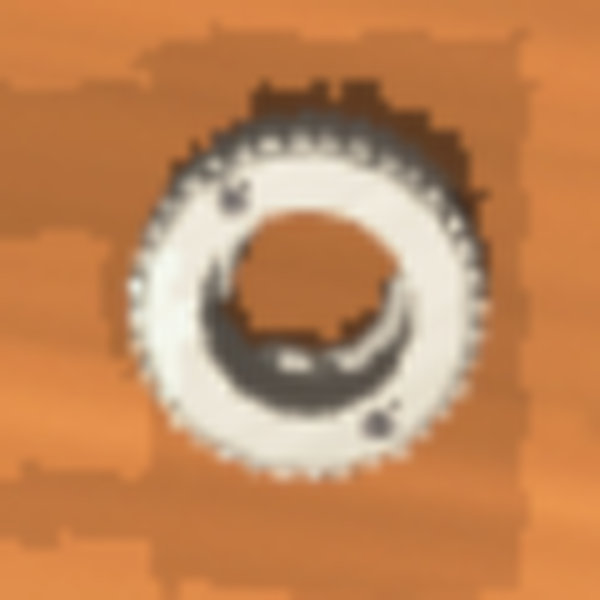

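The nut's pin holes are at crop (233,198) and (378,424), giving pixels (297.3,195.8) and (311.8,218.4). The roller is home and concentric. I'll centre the nut with a crosswise squeeze, then grip it.

Run:
```python
from loc import *
f=dict(np.load("w8.npz"));h=at_z(f,[[297.3,195.8],[311.8,218.4]],.0193)[:,:2]
d=h[1]-h[0];a=np.degrees(np.arctan2(d[1],d[0]));print(np.linalg.norm(d),"yaw",a)
P=np.array([.4411,-.1187])
env.reach(np.array([*P,.05]),R(np.radians(99.5)));env.movel(np.array([*P,.005]),rate=.1)
effector.grasp(squeeze=10);st("g1");effector.release()
env.movel(np.array([*P,.03]),rate=.15)
env.reach(np.array([*P,.03]),R(np.radians(189.5)));env.movel(np.array([*P,.005]),rate=.1);env.pause(.1);st("pre")
effector.grasp(squeeze=30);st("g2")
env.movel(np.array([*P,.12]),rate=.2);st("up")
```

```text
0.02932263941979401 yaw 41.03396472300306
g1 28.73 p [ 0.4412 -0.1187  0.005 ] F [-0.2  0.2  0.4] M [-0.01  0.1   0.02] w 0.0378 g 10.0 q7 0.92
pre 31.56 p [ 0.4413 -0.1187  0.0053] F [-0.1  0.1 -0.1] M [-0.02  0.    0.01] w 0.0922 g 0.0 q7 2.1
g2 32.42 p [ 0.4411 -0.1187  0.005 ] F [0.3 0.  0.7] M [-0.05  0.02  0.03] w 0.0373 g 30.0 q7 2.1
up 33.15 p [ 0.4404 -0.1184  0.1193] F [ 0.1  0.2 -1.5] M [ 0.01  0.02 -0.08] w 0.0373 g 30.0 q7 2.03
```

Run:
```python
from h import *
Y=np.radians(215.7);c=np.array([.5568,.1432]);B=.028+.005
q=ik([*c,.12],Y);print(np.round(q,2))
for a in (215.7,130,60,0,-30): print(a,(lambda q:None if q is None else np.round(q,2).tolist())(ik([*c,.07],np.radians(a))))
env.reach(np.array([*c,.12]),R(Y));env.movel(np.array([*c,B+.056]),rate=.1);env.pause(.2);st("over")
for z in (.05,.046,.043):
    env.movel(np.array([*c,B+z]),rate=.05);s=st(z)
    if s['wrist_force'][2]>8: print("blocked");break
```

```text
[-0.35  0.46  0.05  1.87 -0.03  0.82  1.91]
215.7 [-0.34, 0.53, 0.04, 1.9, -0.03, 0.72, 1.91]
130 [-0.57, 0.54, 0.34, 1.91, -0.26, 0.73, 0.62]
60 [-0.78, 0.6, 0.62, 1.92, -0.48, 0.77, -0.41]
0 [-1.17, 1.03, 1.34, 1.95, -1.12, 1.19, -0.95]
-30 [-1.17, 1.03, 1.34, 1.95, -1.12, 1.19, -1.47]
over 34.92 p [0.5573 0.1432 0.0897] F [-0.2  0.5 -1.6] M [ 0.06 -0.01  0.05] w 0.0376 g 30.0 q7 1.91
0.05 35.18 p [0.5565 0.1432 0.0827] F [ 0.5  0.3 -1.2] M [0.03 0.01 0.04] w 0.0373 g 30.0 q7 1.91
0.046 35.43 p [0.5565 0.1432 0.0786] F [ 0.5  0.4 -1.6] M [0.09 0.07 0.06] w 0.0377 g 30.0 q7 1.91
0.043 35.68 p [0.5567 0.1432 0.0758] F [-0.5 -0.6 -0.8] M [0.11 0.01 0.03] w 0.0374 g 30.0 q7 1.91
```

Run:
```python
from h import *
c=np.array([.5568,.1432]);z=.028+.005+.041
env.movel(np.array([*c,z]),rate=.05);st()
for ax in (0,1):
    lim=[]
    for sg in (1,-1):
        for k in range(1,7):
            t=c.copy();t[ax]+=sg*.0005*k
            env.movel(np.array([*t,z]),rate=.03);F=env.sense()['wrist_force']
            if abs(F[ax])>3: break
        lim.append(t[ax]-F[ax]*0);print(ax,sg,k,np.round(F,1))
    c[ax]=np.mean(lim)
env.movel(np.array([*c,z]),rate=.05);st(c)
```

```text
35.93 p [0.5569 0.1432 0.0739] F [-0.1 -0.  -2. ] M [ 0.04 -0.05 -0.04] w 0.0378 g 30.0 q7 1.91
0 1 6 [-0.8  0.6 -0.8]
0 -1 3 [ 5.6  0.4 -3. ]
1 1 4 [-0.  -3.3 -0.9]
1 -1 5 [ 0.8  5.1 -0.9]
[0.55755 0.14295] 40.7 p [0.5576 0.1421 0.0739] F [-1.6  1.2 -1.1] M [ 0.33  0.07 -0.04] w 0.0373 g 30.0 q7 1.91
```

```bash
cat >> h.py <<'E'
C=np.array([.5575,.1431]);B=.033
def turn(th,z,rate=.15):  # th: nut angle rel. seat (deg)
    env.movel(np.array([*C,B+z]),R(np.radians(215.7+th-60)),rate=rate)
E
python3 - <<'E'
from h import *
turn(60,.0377,.04);st(60)
for th in range(40,-61,-20):
    turn(th,.0297+(th+180)/30e3);s=st(th)
    if np.abs(s['wrist_force']).max()>20 or abs(s['moment'][2])>.8: print("stop");break
E
```

```text
60 40.95 p [0.5577 0.1424 0.0705] F [ 0.8 -0.3 -1.5] M [ 0.07 -0.05  0.01] w 0.0377 g 30.0 q7 1.91
40 41.45 p [0.5573 0.143  0.0699] F [-0.2  0.  -0.9] M [-0.   -0.05 -0.01] w 0.0375 g 30.0 q7 1.62
20 41.95 p [0.5574 0.1431 0.0693] F [ 0.5 -0.6 -1. ] M [ 0.02 -0.01  0.03] w 0.0373 g 30.0 q7 1.34
0 42.45 p [0.5574 0.1432 0.0687] F [ 0.1 -0.3 -1.6] M [-0.05  0.01  0.01] w 0.0371 g 30.0 q7 1.05
-20 42.95 p [0.5574 0.1432 0.068 ] F [ 0.4 -0.3 -1.1] M [-0.05  0.04  0.03] w 0.0375 g 30.0 q7 0.76
-40 43.45 p [0.5575 0.1432 0.0674] F [ 0.6 -0.2 -1.2] M [-0.06  0.07  0.  ] w 0.0379 g 30.0 q7 0.48
-60 43.95 p [0.5575 0.1432 0.0667] F [ 0.6 -0.5 -1.6] M [-0.08  0.05  0.04] w 0.0369 g 30.0 q7 0.19
```

Run:
```python
from h import *
ths=list(range(-80,-161,-20))+list(range(-168,-193,-3))
for th in ths:
    turn(th,max(.0292,.0297+(th+180)/30e3));s=st(th)
    if np.abs(s['wrist_force']).max()>25 or abs(s['moment'][2])>.15: print("stop");break
env.pause(.3);st("hold");print(np.degrees(np.arctan2(s['tcp_rot'][1,0],s['tcp_rot'][0,0]))-215.7+60)
```

```text
-80 44.45 p [0.5574 0.1431 0.066 ] F [ 0.1 -0.1 -1.8] M [-0.05  0.03  0.03] w 0.0375 g 30.0 q7 -0.09
-100 44.95 p [0.5574 0.1431 0.0653] F [ 0.2 -0.4 -1.2] M [-0.02  0.11  0.02] w 0.0372 g 30.0 q7 -0.38
-120 45.45 p [0.5575 0.1431 0.0647] F [-0.4  0.9 -1.8] M [-0.07  0.07  0.01] w 0.0376 g 30.0 q7 -0.66
-140 45.95 p [0.5575 0.1431 0.064 ] F [-0.1  0.3 -1.5] M [0.02 0.14 0.04] w 0.0377 g 30.0 q7 -0.95
-160 46.45 p [0.5575 0.1431 0.0634] F [ 0.6 -0.8 -1. ] M [ 0.01  0.19 -0.01] w 0.0376 g 30.0 q7 -1.24
-168 46.74 p [0.5575 0.143  0.0631] F [-0.5 -0.1 -1.8] M [0.04 0.13 0.07] w 0.0378 g 30.0 q7 -1.36
-171 46.99 p [0.5576 0.1431 0.0631] F [-0.2  0.3 -1.8] M [ 0.04  0.13 -0.  ] w 0.0373 g 30.0 q7 -1.4
-174 47.24 p [0.5577 0.1431 0.0631] F [ 0.3 -0.1  0.7] M [ 0.05  0.17 -0.08] w 0.0377 g 30.0 q7 -1.45
-177 47.49 p [0.5577 0.1431 0.0631] F [-0.4  0.2  2.3] M [ 0.07  0.27 -0.02] w 0.0376 g 30.0 q7 -1.49
-180 47.74 p [0.5578 0.1432 0.063 ] F [-0.1 -0.1  4. ] M [ 0.12  0.29 -0.01] w 0.0374 g 30.0 q7 -1.54
-183 47.99 p [0.5579 0.1433 0.063 ] F [0.3 1.4 4.7] M [ 0.22  0.32 -0.02] w 0.0372 g 30.0 q7 -1.58
-186 48.24 p [0.558  0.1435 0.063 ] F [0.1 1.  5. ] M [ 0.33  0.27 -0.01] w 0.0373 g 30.0 q7 -1.63
-189 48.49 p [0.5581 0.1434 0.063 ] F [-1.2  0.4  6. ] M [0.31 0.32 0.03] w 0.0374 g 30.0 q7 -1.67
-192 48.74 p [0.5581 0.1434 0.063 ] F [-0.6  0.4  7.2] M [0.3  0.37 0.13] w 0.0375 g 30.0 q7 -1.72
hold 49.04 p [0.5581 0.1434 0.063 ] F [-0.7  0.4  6.7] M [0.25 0.33 0.12] w 0.0371 g 30.0 q7 -1.72
-191.8696341525174
```

Run:
```python
from h import *
for th in (-195,-198,-201):
    turn(th,.0295);env.pause(.1);s=st(th)
    if abs(s['moment'][2])>.25: print("snug",th);break
```

```text
-195 49.39 p [0.5581 0.1434 0.063 ] F [0.1 0.5 5.8] M [0.3  0.17 0.17] w 0.0376 g 30.0 q7 -1.76
-198 49.74 p [0.5581 0.1434 0.063 ] F [0.2 1.8 5.8] M [0.22 0.17 0.18] w 0.0374 g 30.0 q7 -1.81
-201 50.09 p [0.5581 0.1435 0.0629] F [1.  1.8 5.5] M [0.28 0.13 0.3 ] w 0.0374 g 30.0 q7 -1.85
snug -201
```

Run:
```python
from h import *
snap("w9");f=dict(np.load("w9.npz"));s=env.sense()
w=np.array([*s['ee_pos'][:2],.0772]);uv=f['T'][:3,:3].T@(w-f['T'][:3,3]);k=f['K'];x=int(k[0,0]*uv[0]/-uv[2]+k[0,2]);y=int(k[1,1]*-uv[1]/-uv[2]+k[1,2]);print(x,y,s['t'])
cv2.imwrite("pics/w9c.png",cv2.resize(f['p'][y-40:y+40,x-40:x+40,::-1],None,fx=7,fy=7,interpolation=cv2.INTER_CUBIC))
```

```text
315 251 50.1417
```

View pics/w9c.png

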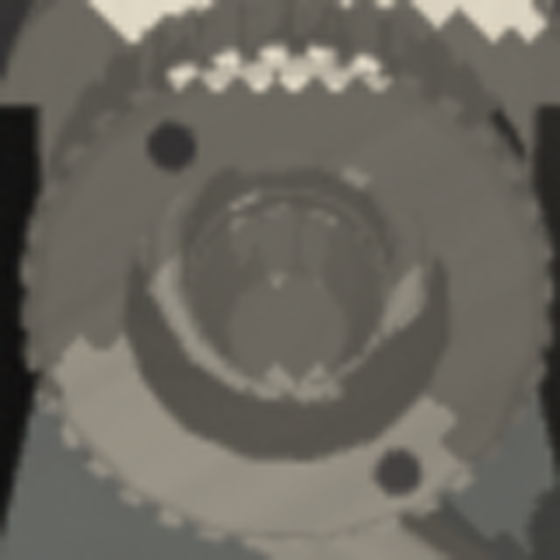

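The holes in the gripped nut are at crop (172,146) and (398,471), giving pixels (299.6,231.9) and (331.9,278.3).

Run:
```python
from h import *
f=dict(np.load("w9.npz"));h=at_z(f,[[299.6,231.9],[331.9,278.3]],.0773)[:,:2];d=h[1]-h[0]
a=np.degrees(np.arctan2(d[1],d[0]));T=f['T'];print(np.linalg.norm(d),"nut yaw",a,"rel seat",(a-7.5+90)%180-90)
s=env.sense();print("tool yaw",np.degrees(np.arctan2(s['tcp_rot'][1,0],s['tcp_rot'][0,0])),"held nut-tool at pick 41.2-189.5 =",-148.3)
```

```text
0.029102629695597668 nut yaw 167.8408584011243 rel seat -19.659141598875692
tool yaw -45.10841543410775 held nut-tool at pick 41.2-189.5 = -148.3
```

The nut hasn't slipped in the grip. It has been sitting on the roller at 30 mm from −174° on, pressed with up to about 8 N. I'll hold it once more near parallel, then back off to 90°.

Run:
```python
from h import *
turn(-190,.0292);env.pause(.15);st(-190)
turn(-182,.0288);env.pause(.4);st("press -182")
for th in range(-170,-89,20):
    turn(th,.0301+max(0,th+180)/30e3);st(th)
turn(-90,.0331);env.pause(.3);s=st("end")
snap("w10");f=dict(np.load("w10.npz"))
```

```text
-190 50.63 p [0.5582 0.1432 0.063 ] F [0.9 0.4 8.8] M [0.22 0.26 0.2 ] w 0.0375 g 30.0 q7 -1.69
press -182 51.33 p [0.5587 0.143  0.063 ] F [-0.9 -0.6 10.4] M [0.13 0.3  0.11] w 0.0378 g 30.0 q7 -1.57
-170 51.68 p [0.557  0.143  0.0631] F [-0.2  1.1 -0.5] M [ 0.06  0.19 -0.02] w 0.0371 g 30.0 q7 -1.39
-150 52.18 p [0.5572 0.143  0.0638] F [-0.1 -0.1 -1.5] M [-0.04  0.15 -0.05] w 0.0376 g 30.0 q7 -1.1
-130 52.68 p [0.5574 0.143  0.0646] F [-0.9  0.4 -1.6] M [-0.04  0.11 -0.01] w 0.0376 g 30.0 q7 -0.81
-110 53.18 p [0.5574 0.143  0.0653] F [ 1.  -0.3 -1.9] M [-0.01  0.1   0.06] w 0.0375 g 30.0 q7 -0.52
-90 53.68 p [0.5574 0.143  0.0659] F [-0.5  0.6 -1.9] M [0.04 0.05 0.02] w 0.0374 g 30.0 q7 -0.24
end 54.23 p [0.5574 0.1431 0.066 ] F [ 0.6 -0.3 -3. ] M [-0.14  0.13 -0.  ] w 0.0371 g 30.0 q7 -0.24
```

Run:
```python
from h import *
turn(-90,.033);env.pause(.4);st("end")
print(workorder.finish_job())
```

```text
end 54.93 p [0.5575 0.1431 0.066 ] F [ 0.5  0.2 -2.4] M [-0.18  0.17 -0.01] w 0.0375 g 30.0 q7 -0.24
the job is handed in; nothing more can be done
None
```

I handed the job in at about 55 s of the 72 s, but no verdict came back: the washer and roller are home, and the nut bottomed on the roller and is now backed off a quarter turn, still held at 30 N; snugging took it about 20° past parallel by my measurement, against the stated 5°.

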